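Make up two kits for a collage workshop

ROBOT

A 6-joint arm with a two-finger parallel gripper is mounted at the origin on the work surface. World frame = base frame: x ahead of the robot, y to its left, z up, the work surface at z = 0. Lengths are in m, angles in rad, forces in N, time in s.
With the tool pointing down it reaches from about 0.375 to 0.975 m from the base axis. Payload 3.8 kg.
Tool frame: the origin (TCP) lies midway between the tips of the shut fingers; the grasp point (between the pads) lies 19 mm behind it (manip.pinch_z is the distance from the TCP to the grasp point, in m); z points along the fingers, y is the line along which they close (so a half turn about z gives the same grasp; the last joint's range is limited). The gripper opens to 85 mm and grips with 20 to 120 N. Pads are 22 mm wide; open, the fingers measure 114 mm over their backs; the gripper's body (76 mm by 85 mm) begins 54 mm behind the grasp point. The pads swing forward as they close: fully open they stand 13 mm farther back than shut.
Start: joints at [-1.166, 0.264, 1.604, -0, 1.274, -0.037], TCP at [0.289, -0.61, 0.231] pointing down, gripper open.
Joint ranges: [-2.63, 2.63], [-0.94, 2.18], [0.31, 2.57], [-1.31, 4.45], [0, 2.66], [-2.55, 2.55]. Speed limits (rad/s): [2.57, 2.57, 3.14, 3.14, 3.14, 3.14].

INTERFACE

Orientations are given as a unit quaternion [w, x, y, z].
In Python, from workcell import manip gives the robot as it stands.
- The arm moves only by the tool send_rows, never from a script. Its argument "rows" is a list of rows, each a list of 7 numbers: the turn, a rotation vector about the tool's x, y, z in degrees, then the shift along the tool's x, y, z in m, then the opening in per cent of the stroke, from 0 (shut) to 100 (fully open). A call has 1 to 5 rows; each row shifts and turns the commanded pose from where the row before left it, along the tool's axes as they then stand; what a row does not reach is not made up. A row lasts 1/8 s, in which the tool goes at most 62.5 mm and 10.7 degrees, less where a joint would pass 70% of its speed; a pose out of reach is approached as far as the arm can. A call with a gripper value outside its range is refused whole. The fingers move at their own pace and stop on an object; "squeeze" is the grip in N (left out, the last holds). Time passes only in rows, so rows that do not move let the fingers close. It gives the time, the measured TCP pose, the force, the opening and the grip force at its end, in the units of the state.
- manip.state(): the state, without advancing time (a new reading comes with each control period).
- manip.read_camera(name): name is "scene" or "top" or "wrist"; returns a dict with "frame" (384x512x3 uint8, red, green, blue), "fx", "fy", "cx", "cy" (pixels), "dist" ([k1, k2, p1, p2, k3] as OpenCV has them; the pictures are not rectified), "rvec" (rotation vector, rad) and "tvec" (3), from world to camera coordinates, as OpenCV has them. Camera axes: x right, y down, z forward; pixel columns grow to the right and rows downward; lengths in m; the calibration is good to about 2 mm. A picture is of the moment at which its call begins. There is no depth.
- manip.sign_off(): hands the job in; it is judged then, once.
The state is a dict: "clock": time; "joints": joint angles; "dq": joint speeds; "joint_efforts": joint torques, N m; "eef_pos": TCP position; "eef_rot": TCP orientation; "ft_force": force on the tool from outside, world axes, zero at the start; "wrist_torque": the same for the moment, N m; "opening": finger opening in m; "gripper_force": force on a finger pad.
Only numpy, scipy, OpenCV 4.12 (cv2) and the standard library are available. Lean on these libraries where they do the work, as an engineer would, in place of code of your own. Each camera call takes 0.05 s, during which the arm holds its last target. There are 200 camera calls.

TASK

Make up two kits from the stock in the middle of the bench: stand the magenta, yellow and cyan paint markers upright, caps up, clustered side by side in the round white pot, and put the orange paint jar and the wooden hand stamp upright in the dark metal tray, one in each compartment. Leave the black marker and the green jar standing where they are, and keep the pot and tray standing flat on the bench.

Things in the scene. Friction and masses are not known exactly. Their poses are not given: they have to be found in the camera images.
- magenta_marker: magenta paint marker: a round stick 26 mm in diameter and 105 mm tall, standing upright on its flat tail; the cap (the upper 43 mm) is magenta, the barrel white with a magenta foot. Origin at the centre of its underside, z along it towards the cap. About 50 g.
- yellow_marker: yellow paint marker: a round stick 26 mm in diameter and 105 mm tall, standing upright on its flat tail; the cap (the upper 43 mm) is yellow, the barrel white with a yellow foot. Origin at the centre of its underside, z along it towards the cap. About 50 g.
- cyan_marker: cyan paint marker: a round stick 26 mm in diameter and 105 mm tall, standing upright on its flat tail; the cap (the upper 43 mm) is cyan, the barrel white with a cyan foot. Origin at the centre of its underside, z along it towards the cap. About 50 g.
- black_marker: black paint marker: a round stick 26 mm in diameter and 105 mm tall, standing upright on its flat tail; the cap (the upper 43 mm) is black, the barrel white with a black foot. Origin at the centre of its underside, z along it towards the cap. About 50 g.
- orange_jar: orange paint jar with a screw lid of the same colour, round, 44 mm in diameter and 70 mm tall, standing upright. Origin at the centre of its underside, z up. About 150 g.
- green_jar: green paint jar with a screw lid of the same colour, round, 44 mm in diameter and 70 mm tall, standing upright. Origin at the centre of its underside, z up. About 150 g.
- stamp: Light wooden hand stamp standing on its rubber face: an oblong base 60 mm (its x) by 40 mm (its y) and 22 mm tall, a neck 16 mm in diameter, and on it a round grip knob 28 mm in diameter from 50 to 85 mm above the underside (the top). Origin at the centre of the underside, z up. About 120 g.
- pot: Round white ceramic pot, open at the top: outer diameter 100 mm, 55 mm tall, wall 4 mm (inner diameter 92 mm), inner floor flat, 6 mm above the underside. Loose, 0.7 kg. Origin at the centre of its underside, z up. It stands left or right of the stock; the tray stands on the other side.
- tray: Dark steel tray, open at the top: outside 190 mm (its x) by 95 mm (its y), 20 mm tall, walls 4 mm and floor 4 mm thick (the compartments' floor is about 4 mm above the underside). One 4 mm wall across the middle (at its x = 0), as tall as the sides, makes two equal compartments, about 89 by 87 mm, centred at its x = +47 and -47 mm. Loose, 0.7 kg. Origin at the centre of its underside, z up.
Not all that is in view belongs to the job. Several things look just like the magenta_marker: the one meant starts farthest to the robot's left. What is meant by the stamp is not blue, and is the smaller of those in its own colour.

How it is judged:
By the outcome, as a careful person would: the job done as asked, in the order asked, and still so for the second after the job is handed in, with the robot touching nothing.
It also fails if it takes over 128 s, if anything falls off the work surface, if the arm or the gripper's body presses on something with over 40 N, if the wrist force passes 120 N, or if a joint passes its speed limit or range.

## Working session

There is one attempt and no reset: what is moved stays moved. The work goes in short steps, Python scripts to look and compute and a tool call to move; the robot and the scene stay as the last step left them, time stands still between calls to the robot, and variables do not carry over. Pictures are saved under pics/ and viewed, at most 14 in all, crops included, and the job is handed in when it is done.

Besides the shell and the picture viewer there is one more tool, called after "Request:" as name([rows], argument=value, ...), one row to a line, values as JSON. send_rows: Moves the arm, as the interface text tells. Its arguments: {"type":"object","properties":{"rows":{"type":"array","items":{"type":"array","items":{"type":"number"}}},"squeeze":{"type":"number"}},"required":["rows"]}

```bash
ls; mkdir -p pics
cat > h.py <<'E'
import cv2, numpy as np
from workcell import manip
def ray(c,u,v):
    K=np.array([[c['fx'],0,c['cx']],[0,c['fy'],c['cy']],[0,0,1.]])
    p=cv2.undistortPoints(np.array([[[u,v]]],float),K,np.array(c['dist'],float))[0,0]
    R=cv2.Rodrigues(np.array(c['rvec'],float))[0]; t=np.array(c['tvec'],float)
    return -R.T@t, R.T@np.array([p[0],p[1],1.])
def onz(c,u,v,z):
    o,d=ray(c,u,v); return o+d*(z-o[2])/d[2]
def proj(c,P):
    K=np.array([[c['fx'],0,c['cx']],[0,c['fy'],c['cy']],[0,0,1.]])
    return cv2.projectPoints(np.array(P,float).reshape(-1,3),np.array(c['rvec'],float),np.array(c['tvec'],float),K,np.array(c['dist'],float))[0][:,0]
def snap(n,f,scale=1.5,crop=None):
    c=manip.read_camera(n); im=c['frame'][:,:,::-1].copy()
    np.save('pics/'+f+'.npy',c,allow_pickle=True)
    if crop: im=im[crop[1]:crop[3],crop[0]:crop[2]]
    cv2.imwrite('pics/'+f+'.png',cv2.resize(im,None,fx=scale,fy=scale,interpolation=cv2.INTER_CUBIC)); return c
def load(f): return np.load('pics/'+f+'.npy',allow_pickle=True).item()
E
python3 - <<'E'
from h import *
for n in('scene','top'):
    c=snap(n,n+'0'); print(n,ray(c,256,192))
print(manip.state())
E
```

```text
pics
scene (array([1.33007474, 0.23548586, 0.73994935]), array([-0.74580724, -0.22422115, -0.62746291]))
top (array([0.44589695, 0.01862665, 0.90506101]), array([ 0.06161346, -0.00286971, -0.9982148 ]))
{'clock': 0.1, 'joints': array([-1.16587822e+00,  2.64704246e-01,  1.60525440e+00,  3.86798294e-05,
        1.27374792e+00, -3.68827741e-02]), 'dq': array([-0.00034245, -0.00126892, -0.0031271 ,  0.00042435, -0.00139665,
        0.00137108]), 'joint_efforts': array([ 4.56098969e-04, -5.16707683e+01, -3.68588841e+01,  6.23532458e-06,
        6.30921437e-03,  3.52873144e-06]), 'eef_pos': array([ 0.28835918, -0.60954949,  0.23005959]), 'eef_rot': array([-1.04249163e-03,  9.75701250e-01,  2.19102609e-01, -1.75227568e-04]), 'ft_force': array([-0.08813934, -0.48150884, -0.18395822]), 'wrist_torque': array([ 0.00086796, -0.0576189 , -0.03252633]), 'gripper_force': 0.0, 'opening': 0.08504201280249782}
```

View pics/top0.png

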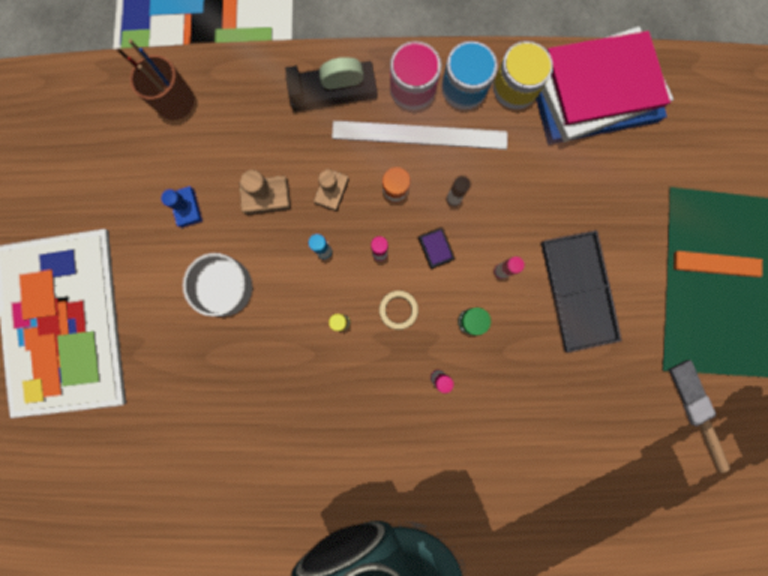

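View pics/scene0.png

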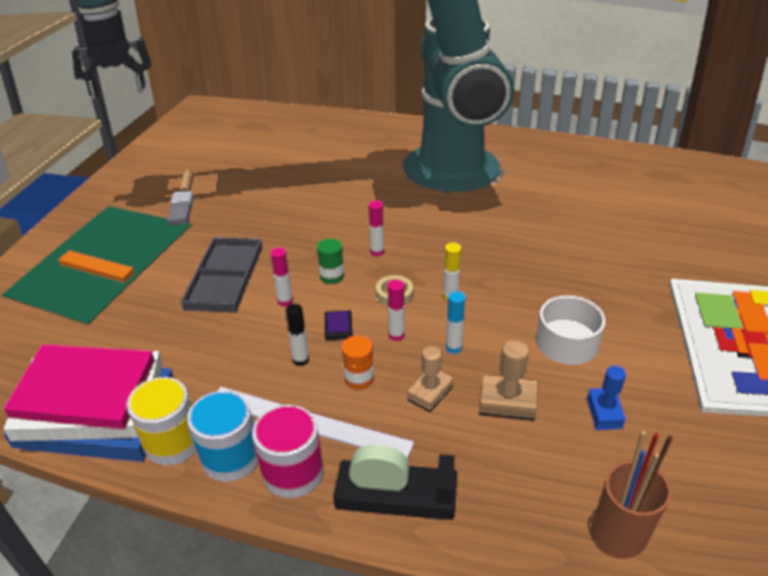

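Top view (768-px scale): the candidates for magenta_marker are (379,246), (514,265) and (444,384). The leftmost is (379,246), since image left is +y. Stamps are wooden at (265,190) (large) and (330,188) (small), and blue at (182,205); I choose (330,188). The pot is at (217,285), the tray at (581,291), the orange jar at (396,183), yellow at (337,322), cyan at (318,243).

```bash
cat > m.py <<'E'
from h import *
T=load('top0');S=load('scene0')
def blob(c,lo,hi,u,v,r=14):
    h=cv2.cvtColor(c['frame'],cv2.COLOR_RGB2HSV); m=cv2.inRange(h,lo,hi)
    n,l,s,ce=cv2.connectedComponentsWithStats(m)
    k=[i for i in range(1,n) if s[i,4]>12]
    i=min(k,key=lambda i:np.hypot(*(ce[i]-[u,v]))); return ce[i],s[i,4]
def tri(a,b):
    (o,d),(p,e)=ray(T,*a),ray(S,*b)
    A=np.stack([d,-e],1); x=np.linalg.lstsq(A,p-o,rcond=None)[0]
    P,Q=o+d*x[0],p+e*x[1]; return (P+Q)/2,np.linalg.norm(P-Q)
col={'mag':((155,100,80),(175,255,255)),'yel':((24,120,80),(34,255,255)),'cya':((92,150,80),(108,255,255)),'ora':((4,190,120),(14,255,255)),'gre':((45,120,40),(75,255,255))}
for n,k,t,s in[('mag','mag',(379,246),(397,296)),('mag2','mag',(514,265),(280,263)),('mag3','mag',(444,384),(376,214)),('yel','yel',(337,322),(453,256)),('cya','cya',(318,243),(456,306)),('ora','ora',(396,183),(358,356)),('gre','gre',(476,321),(330,250))]:
    a,na=blob(T,*col[k],t[0]/1.5,t[1]/1.5); b,nb=blob(S,*col[k],s[0]/1.5,s[1]/1.5)
    P,g=tri(a,b); print(n,a.round(1),na,b.round(1),nb,P.round(4),'gap',round(g,4), onz(T,*a,.095 if k not in('ora','gre') else .06).round(4))
g=lambda u,v,z:onz(T,u/1.5,v/1.5,z).round(3)
print('black',g(461,185,.1),'pot',g(217,285,.055),'bigst',g(254,181,.085),'stamp knob',g(328,180,.083),'blue',g(172,198,.07))
for q in [(543,242),(596,233),(620,339),(568,350)]: print('tray',g(*q,.02))
for q in [(324,172),(348,178),(338,209),(314,203)]: print('stampbase',g(*q,.022))
im=T['frame'][:,:,::-1][100:270,120:420]
cv2.imwrite('pics/crop1.png',cv2.resize(im,None,fx=2.6,fy=2.6,interpolation=cv2.INTER_CUBIC))
E
python3 m.py
```

```text
mag [252.5 163.6] 116 [263.5 195.9] 198 [0.5618 0.0225 0.0857] gap 0.001 [0.5604 0.0229 0.095 ]
mag2 [343.  176.3] 102 [185.8 173.8] 180 [ 0.5283 -0.1826  0.0867] gap 0.0021 [ 0.5278 -0.1816  0.095 ]
mag3 [295.7 255.4] 120 [250.2 141.8] 154 [ 0.3516 -0.0708  0.0852] gap 0.0006 [ 0.3527 -0.0695  0.095 ]
yel [225.  214.5] 117 [301.3 170.9] 165 [0.4468 0.0866 0.0858] gap 0.0017 [0.4466 0.0867 0.095 ]
cya [211.4 161.9] 94 [303.6 204. ] 188 [0.5675 0.116  0.0864] gap 0.0021 [0.566 0.116 0.095]
ora [152.7   4.5] 76 [237.9 235.1] 412 [0.8613 0.1376 0.2851] gap 0.1383 [0.9788 0.2691 0.06  ]
gre [316.7 213.9] 246 [219.7 168. ] 268 [ 0.4441 -0.1262  0.0545] gap 0.0006 [ 0.444 -0.125  0.06 ]
black [ 0.65  -0.104  0.1  ] pot [0.508 0.281 0.055] bigst [0.667 0.215 0.085] stamp knob [0.666 0.1   0.083] blue [0.647 0.351 0.07 ]
tray [ 0.572 -0.25   0.02 ]
tray [ 0.586 -0.341  0.02 ]
tray [ 0.408 -0.374  0.02 ]
tray [ 0.393 -0.284  0.02 ]
stampbase [0.696 0.113 0.022]
stampbase [0.685 0.073 0.022]
stampbase [0.633 0.09  0.022]
stampbase [0.644 0.13  0.022]
```

View pics/crop1.png

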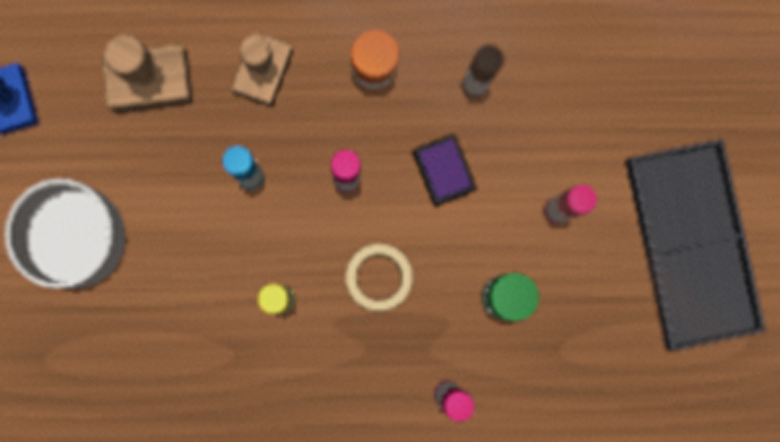

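Crop: the intended magenta is the leftmost one, at crop (346,165), and the smaller wooden stamp is at (262,68). Triangulated cap centres come out at about 0.086 m, where 0.084 is expected. Only the orange jar's blob was wrong, and I'll re-measure it. Moving above the magenta marker.

Request:
send_rows([
  [0,0,8.4,0,0,0,60],
  [0,0,8.4,0,0,0,60],
  [0,0,8.5,0,0,0,60],
  [0,0,0,0.0227,-0.0527,0,60],
  [0,0,0,0.0227,-0.0527,0,60],
], squeeze=40)

```text
clock: 0.72
eef_pos: [0.3339, -0.5037, 0.2303]
eef_rot: [-0.001, 1.0, -0.001, -0.0]
ft_force: [0.8, -0.1, 0.0]
opening: 0.051
gripper_force: 0.0
```

Request:
send_rows([
  [0,0,0,0.0227,-0.0527,0,60],
  [0,0,0,0.0227,-0.0527,0,60],
  [0,0,0,0.0227,-0.0527,0,60],
  [0,0,0,0.0227,-0.0527,0,60],
  [0,0,0,0.0227,-0.0527,0,60],
])

```text
clock: 1.35
eef_pos: [0.4476, -0.2394, 0.231]
eef_rot: [-0.0, 1.0, -0.0, -0.0]
ft_force: [0.1, -0.9, 0.3]
opening: 0.051
gripper_force: 0.0
```

Request:
send_rows([
  [0,0,0,0.0227,-0.0527,0,60],
  [0,0,0,0.0227,-0.0527,0,60],
  [0,0,0,0.0227,-0.0527,0,60],
  [0,0,0,0.0227,-0.0527,0,60],
  [0,0,0,0.0227,-0.0527,0,60],
])

```text
clock: 1.98
eef_pos: [0.561, 0.0241, 0.2309]
eef_rot: [0.0, 1.0, 0.0, -0.0]
ft_force: [0.7, -0.4, 0.6]
opening: 0.0514
gripper_force: 0.0
```

```bash
cat > p.py <<'E'
from h import *
T=load('top0')
h=cv2.cvtColor(T['frame'],cv2.COLOR_RGB2HSV)
m=cv2.inRange(h,(0,0,70),(179,70,255)); m[:,:115]=0; m[:,175:]=0; m[:160]=0; m[225:]=0
cs=cv2.findContours(m,cv2.RETR_EXTERNAL,2)[0]; c=max(cs,key=cv2.contourArea)
e=cv2.fitEllipse(c); print('white ell',e, onz(T,*e[0],.055))
gr=cv2.cvtColor(T['frame'],cv2.COLOR_RGB2GRAY)
for z in(.055,.03): print(proj(T,[[.508,.281,z],[.558,.281,z],[.508,.331,z],[.458,.281,z],[.508,.231,z]]).round(1).tolist())
m=cv2.inRange(h,(4,190,120),(14,255,255)); m[:,:240]=0;m[:,290:]=0;m[:105]=0;m[140:]=0
cs=max(cv2.findContours(m,cv2.RETR_EXTERNAL,2)[0],key=cv2.contourArea);e=cv2.fitEllipse(cs);print(e,onz(T,*e[0],.062),onz(T,*e[0],.07))
s=manip.state();print(s['clock'],s['eef_pos'].round(4),s['eef_rot'].round(4),s['joints'].round(2),s['opening'])
snap('wrist','w1')
E
python3 p.py
```

```text
white ell ((144.0375213623047, 190.0314178466797), (41.92529296875, 45.570777893066406), 102.71488189697266) [0.50792249 0.28279518 0.055     ]
[[144.8, 190.0], [144.9, 169.1], [124.3, 190.4], [144.7, 211.0], [165.5, 189.6]]
[[147.9, 190.7], [148.0, 170.4], [127.9, 191.0], [147.8, 211.1], [168.0, 190.3]]Traceback (most recent call last):
  File "p.py", line 10, in <module>
    cs=max(cv2.findContours(m,cv2.RETR_EXTERNAL,2)[0],key=cv2.contourArea);e=cv2.fitEllipse(cs);print(e,onz(T,*e[0],.062),onz(T,*e[0],.07))
                                                                             ~~~~~~~~~~~~~~^^^^
cv2.error: OpenCV(4.12.0) /io/opencv/modules/imgproc/src/shapedescr.cpp:361: error: (-201:Incorrect size of input array) There should be at least 5 points to fit the ellipse in function 'fitEllipseNoDirect'
```

```bash
sed -i 's/(4,190,120),(14/(4,190,90),(13/; s/cs=max.*$/cs=cv2.findNonZero(m); a=cv2.moments(m,True); e=((a["m10"]\/a["m00"],a["m01"]\/a["m00"]),a["m00"]); print(h[121,264],e,onz(T,*e[0],.062),onz(T,264,121,.07))/' p.py; python3 p.py|tail -3
```

```text
[[147.9, 190.7], [148.0, 170.4], [127.9, 191.0], [147.8, 211.1], [168.0, 190.3]]
[ 11 169 202] ((260.42857142857144, 128.71428571428572), 7.0) [0.64830263 0.00283733 0.062     ] [ 0.66480438 -0.00581455  0.07      ]
1.975 [0.561  0.0241 0.2309] [ 1.e-04  1.e+00  2.e-04 -2.e-04] [-0.    0.05  1.85 -0.    1.24  1.57] 0.051407812909604375
```

View pics/w1.png

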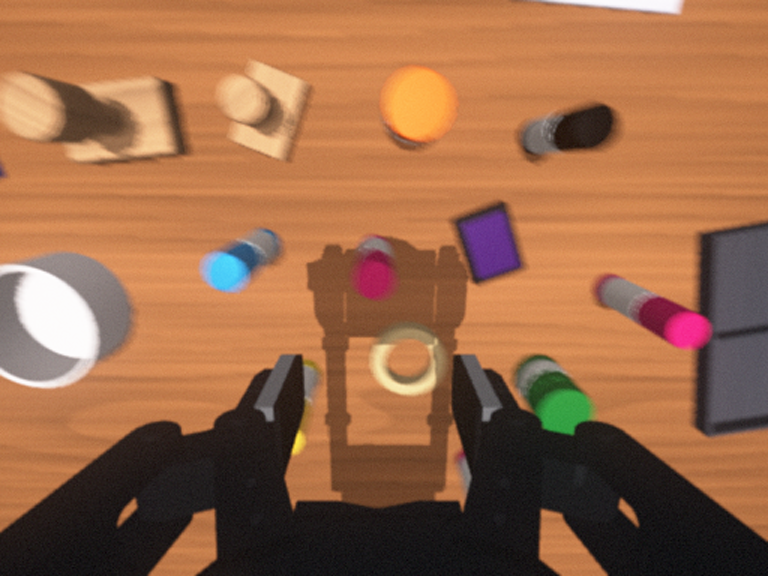

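The wrist view shows the magenta cap at (374,275) ahead of the fingers, the orange lid at (419,103), the stamp knob at (245,98) and the pot rim at (45,325).

Run:
```python
from h import *
c=load('w1')
for n,u,v,z in[('mag',374,281,.105),('ora',419,102,.07),('knob',245,98,.085),('cya',229,271,.105),('potrim far',100,325,.055),('black',592,123,.105)]: print(n,onz(c,u/1.5,v/1.5,z).round(4))
```

```text
mag [0.5626 0.0261 0.105 ]
ora [ 0.6701 -0.0023  0.07  ]
knob [0.6705 0.1032 0.085 ]
cya [0.569  0.1158 0.105 ]
potrim far [0.5148 0.2352 0.055 ]
black [ 0.6549 -0.0973  0.105 ]
```

Request:
send_rows([
  [0,0,0,0.001,0,0.05,60],
  [0,0,0,0,0,0.05,60],
  [0,0,0,0,0,0.04,60],
  [0,0,0,0,0,0.03,60],
  [0,0,0,0,0,0,0],
], squeeze=30)

```text
clock: 2.65
eef_pos: [0.5584, 0.0221, 0.0579]
eef_rot: [-0.0, 1.0, 0.0, -0.004]
ft_force: [-0.4, -0.2, 1.6]
opening: 0.0345
gripper_force: 0.0
```

Request:
send_rows([
  [0,0,0,0,0,0,0],
  [0,0,0,0,0,0,0],
  [0,0,0,0,0,0,0],
  [0,0,0,0,0,0,0],
])

```text
clock: 3.15
eef_pos: [0.5624, 0.0223, 0.0622]
eef_rot: [0.0, 1.0, 0.0, 0.001]
ft_force: [-0.6, 0.9, -0.4]
opening: 0.0254
gripper_force: 30.8
```

Request:
send_rows([
  [0,0,0,0,0,-0.035,0],
  [0,0,0,0,0,-0.035,0],
  [0,0,0,0,0,-0.035,0],
  [0,0,0,0,0,-0.035,0],
  [0,0,0,0,0,0,0],
])

```text
clock: 3.78
eef_pos: [0.5645, 0.0223, 0.2055]
eef_rot: [0.0, 1.0, 0.0, 0.004]
ft_force: [0.4, 0.4, 0.0]
opening: 0.0254
gripper_force: 30.8
```

Request:
send_rows([
  [0,0,0,-0.006,-0.045,0,0],
  [0,0,0,-0.006,-0.045,0,0],
  [0,0,0,-0.006,-0.045,0,0],
  [0,0,0,-0.006,-0.045,0,0],
  [0,0,0,-0.006,-0.045,0,0],
])

```text
clock: 4.4
eef_pos: [0.5307, 0.2483, 0.1996]
eef_rot: [0.0, 1.0, 0.0, -0.001]
ft_force: [0.5, 0.1, 0.1]
opening: 0.0253
gripper_force: 30.8
```

Request:
send_rows([
  [0,0,0,-0.009,-0.043,0,0],
  [0,0,0,0,0,0,0],
  [0,0,0,0,0,0,0],
])

```text
clock: 4.78
eef_pos: [0.5221, 0.2897, 0.1999]
eef_rot: [0.001, 1.0, 0.001, -0.001]
ft_force: [-0.1, -0.8, 0.4]
opening: 0.0253
gripper_force: 30.8
```

Run:
```python
from h import *
snap('scene','s1',3,(270,90,480,270)); c=load('s1')
print(proj(c,[[.508,.2815,.055],[.523,.2905,.13]])-[270,90])
```

```text
[[109.03338988 119.51198642]
 [117.77655305  98.43363731]]
```

View pics/s1.png

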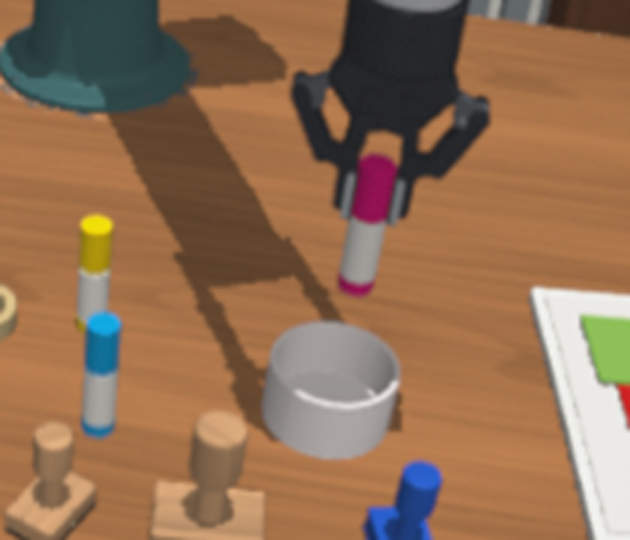

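The view shows the magenta marker held over the pot, with its foot at crop (357,287) and the pot rim centred at (333,365). I'll check its lean against a vertical line.

Run:
```python
from h import *
c=load('s1')
print((proj(c,[[.5221,.2897,.139],[.5221,.2897,.244]])-[270,90])*3)
c=load('w1');print(c['tvec'])
```

```text
[[354.23686269 284.55391793]
 [377.96081932 161.46787187]]
[0.02387997 0.50287304 0.53499648]
```

It hangs plumb. Lowering.

Request:
send_rows([
  [0,0,0,0,0,0.04,0],
  [0,0,0,0,0,0.04,0],
  [0,0,0,0,0,0.03,0],
  [0,0,0,0,0,0.02,0],
  [0,0,0,0,0,0,0],
])

```text
clock: 5.45
eef_pos: [0.5217, 0.2888, 0.0695]
eef_rot: [0.001, 1.0, -0.0, -0.002]
ft_force: [-0.6, 0.1, -0.0]
opening: 0.0251
gripper_force: 30.8
```

Request:
send_rows([
  [0,0,0,0,0,0,0],
  [0,0,0,0,0,0.001,0],
  [0,0,0,0,0,0,45],
  [0,0,0,0,0,0,45],
  [0,0,0,0,0,0,45],
])

```text
clock: 6.08
eef_pos: [0.5229, 0.2904, 0.0706]
eef_rot: [-0.0, 1.0, 0.0, 0.0]
ft_force: [-0.7, 0.5, 0.8]
opening: 0.0381
gripper_force: 0.0
```

Request:
send_rows([
  [0,0,0,0,0,-0.02,45],
  [0,0,0,0,0,-0.04,45],
  [0,0,0,0,0,-0.04,45],
  [0,0,0,0,0,-0.04,45],
  [0,0,0,0,0,0,60],
])

```text
clock: 6.7
eef_pos: [0.5258, 0.2918, 0.217]
eef_rot: [-0.002, 1.0, 0.0, 0.005]
ft_force: [0.3, -0.7, 1.1]
opening: 0.0505
gripper_force: 0.0
```

Request:
send_rows([
  [0,0,0,-0.015,0.041,0,60],
  [0,0,0,-0.015,0.041,0,60],
  [0,0,0,-0.015,0.041,0,60],
  [0,0,0,-0.015,0.041,0,60],
  [0,0,0,-0.016,0.04,0,60],
])

```text
clock: 7.32
eef_pos: [0.4458, 0.085, 0.2102]
eef_rot: [0.0, 1.0, 0.0, -0.0]
ft_force: [-0.2, 0.2, 0.6]
opening: 0.0512
gripper_force: 0.0
```

Request:
send_rows([
  [0,0,0,0,0,0,60],
  [0,0,0,0,0,0,60],
])

```text
clock: 7.58
eef_pos: [0.447, 0.0865, 0.2105]
eef_rot: [-0.0, 1.0, -0.0, 0.0]
ft_force: [0.3, 0.7, -0.3]
opening: 0.0513
gripper_force: 0.0
```

Run:
```python
from h import *
c=snap('scene','s2',3,(270,90,480,270))
w=snap('wrist','w2',1.5)
```

```text
(no output)
```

View pics/w2.png

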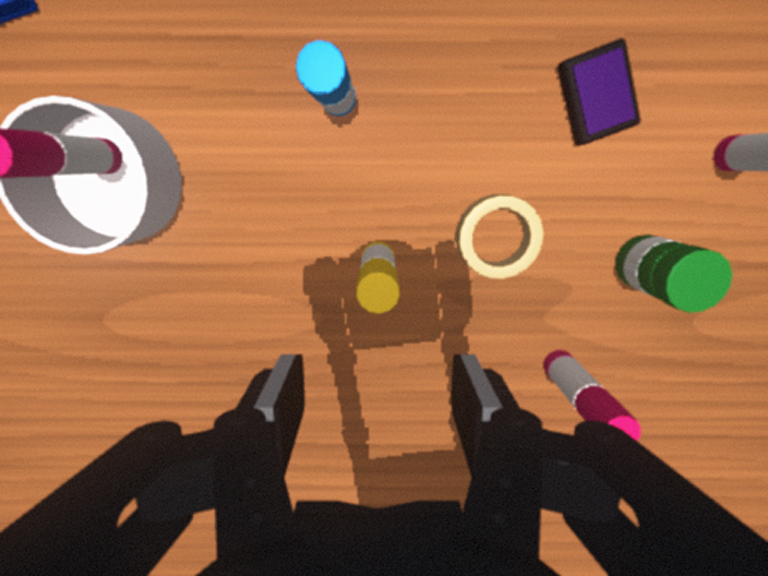

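The wrist view shows magenta standing in the pot with its foot at (115,157), and the yellow cap centred between the fingers at (378,292). Grasping yellow.

Request:
send_rows([
  [0,0,0,0,0,0.05,60],
  [0,0,0,0,0,0.045,60],
  [0,0,0,0,0,0.035,60],
  [0,0,0,0,0,0.02,60],
  [0,0,0,0,0,0,0],
])

```text
clock: 8.3
eef_pos: [0.4452, 0.0869, 0.0583]
eef_rot: [0.0, 1.0, 0.001, -0.002]
ft_force: [-0.8, 0.1, 0.1]
opening: 0.0343
gripper_force: 0.0
```

Request:
send_rows([
  [0,0,0,0,0,0,0],
  [0,0,0,0,0,0,0],
  [0,0,0,0,0,0,0],
  [0,0,0,0,0,0,0],
])

```text
clock: 8.8
eef_pos: [0.4472, 0.0863, 0.0608]
eef_rot: [-0.0, 1.0, 0.0, 0.001]
ft_force: [-0.2, 0.2, -0.1]
opening: 0.0254
gripper_force: 30.7
```

Request:
send_rows([
  [0,0,0,0,0,-0.035,0],
  [0,0,0,0,0,-0.035,0],
  [0,0,0,0,0,-0.035,0],
  [0,0,0,0,0,-0.035,0],
  [0,0,0,0,0,0,0],
])

```text
clock: 9.43
eef_pos: [0.4494, 0.0865, 0.204]
eef_rot: [-0.001, 1.0, 0.0, 0.004]
ft_force: [-0.0, -0.2, -0.9]
opening: 0.0251
gripper_force: 30.7
```

Request:
send_rows([
  [0,0,0,0.009,-0.041,0,0],
  [0,0,0,0.009,-0.041,0,0],
  [0,0,0,0.009,-0.041,0,0],
  [0,0,0,0.009,-0.041,0,0],
  [0,0,0,0.01,-0.04,0,0],
])

```text
clock: 10.05
eef_pos: [0.4921, 0.2912, 0.1986]
eef_rot: [0.001, 1.0, 0.0, -0.001]
ft_force: [0.9, -0.3, -0.3]
opening: 0.0251
gripper_force: 30.8
```

Request:
send_rows([
  [0,0,0,0,0,0,0],
  [0,0,0,0,0,0,0],
])

```text
clock: 10.3
eef_pos: [0.4919, 0.2896, 0.1988]
eef_rot: [0.001, 1.0, 0.0, -0.001]
ft_force: [0.1, 0.4, 0.1]
opening: 0.0254
gripper_force: 30.8
```

Run:
```python
from h import *
c=snap('scene','s3',3,(270,90,480,270))
f=lambda P:((proj(c,P)-[270,90])*3).round(0).tolist()
print(f([[.493,.2905,.139],[.493,.2905,.244]]),'mag',f([[.523,.2905,.006],[.523,.2905,.111]]))
```

```text
[[357.0, 261.0], [380.0, 139.0]] mag [[328.0, 420.0], [349.0, 316.0]]
```

View pics/s3.png

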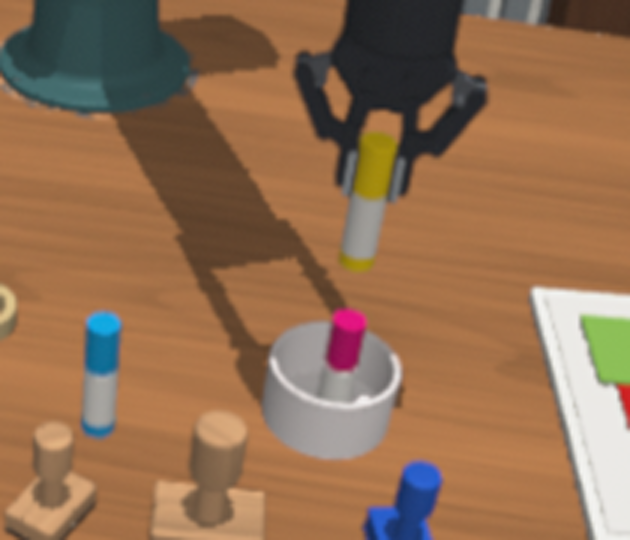

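Magenta is upright in the pot, with its top at (349,320) where (349,316) was predicted. Yellow hangs plumb at (357,262). Lowering yellow, then lifting and turning 90° for the cyan grasp.

Request:
send_rows([
  [0,0,0,0.001,0,0.04,0],
  [0,0,0,0,0,0.04,0],
  [0,0,0,0,0,0.03,0],
  [0,0,0,0,0,0.018,0],
  [0,0,0,0,0,0,0],
])

```text
clock: 10.98
eef_pos: [0.4927, 0.2889, 0.0709]
eef_rot: [0.001, 1.0, -0.0, -0.001]
ft_force: [-0.3, 0.6, -0.3]
opening: 0.0255
gripper_force: 30.8
```

Request:
send_rows([
  [0,0,0,0,0,0,0],
  [0,0,0,0,0,0.001,0],
  [0,0,0,0,0,0,45],
  [0,0,0,0,0,0,45],
  [0,0,0,0,0,0,45],
])

```text
clock: 11.6
eef_pos: [0.4939, 0.2904, 0.0716]
eef_rot: [-0.0, 1.0, 0.0, 0.0]
ft_force: [0.8, 0.1, 0.6]
opening: 0.0385
gripper_force: 0.0
```

Request:
send_rows([
  [0,0,0,0,0,-0.02,45],
  [0,0,0,0,0,-0.04,45],
  [0,0,0,0,0,-0.04,45],
  [0,0,0,0,0,-0.04,45],
  [0,0,-10,0,0,0,60],
])

```text
clock: 12.22
eef_pos: [0.4968, 0.2919, 0.2181]
eef_rot: [-0.002, 0.996, 0.089, 0.005]
ft_force: [-0.4, -0.6, -0.3]
opening: 0.0512
gripper_force: 0.0
```

Request:
send_rows([
  [0,0,-10,0,0,0,60],
  [0,0,-10,0,0,0,60],
  [0,0,-10,0,0,0,60],
  [0,0,-10,0,0,0,60],
  [0,0,-10,0,0,0,60],
])

```text
clock: 12.85
eef_pos: [0.4941, 0.2904, 0.213]
eef_rot: [0.0, 0.865, 0.503, 0.001]
ft_force: [-0.4, -1.3, -0.3]
opening: 0.0508
gripper_force: 0.0
```

Request:
send_rows([
  [0,0,-10,0,0,0,60],
  [0,0,-10,0,0,0,60],
  [0,0,-10,0,0,0,60],
  [0,0,0,0,0,0,60],
])

```text
clock: 13.35
eef_pos: [0.4941, 0.2904, 0.2127]
eef_rot: [0.0, 0.708, 0.707, 0.001]
ft_force: [0.3, -0.0, -0.5]
opening: 0.0514
gripper_force: 0.0
```

Request:
send_rows([
  [0,0,0,-0.035,0.0146,0,60],
  [0,0,0,-0.035,0.0146,0,60],
  [0,0,0,-0.035,0.0146,0,60],
  [0,0,0,-0.035,0.0146,0,60],
  [0,0,0,-0.0345,0.0146,0,60],
])

```text
clock: 13.98
eef_pos: [0.5674, 0.1146, 0.2123]
eef_rot: [0.0, 0.708, 0.706, 0.0]
ft_force: [0.5, -0.0, 0.2]
opening: 0.0513
gripper_force: 0.0
```

Request:
send_rows([
  [0,0,0,0,0,0,60],
  [0,0,0,0,0,0,60],
])

```text
clock: 14.22
eef_pos: [0.5668, 0.1161, 0.2118]
eef_rot: [-0.0, 0.708, 0.706, 0.0]
ft_force: [-0.5, 0.1, -0.5]
opening: 0.0511
gripper_force: 0.0
```

Run:
```python
from h import *
w=snap('wrist','w4',1.5)
print(manip.state()['eef_pos'], proj(w,[[.567,.116,.105],[.508,.2815,.055],[.493,.2905,.111],[.523,.2905,.111]])*1.5)
```

```text
[0.56660079 0.11644156 0.2116281 ] [[376.74016141 291.28590095]
 [275.36936475  -3.29260802]
 [214.76608245 -69.42544613]
 [280.00543523 -69.66816386]]
```

View pics/w4.png

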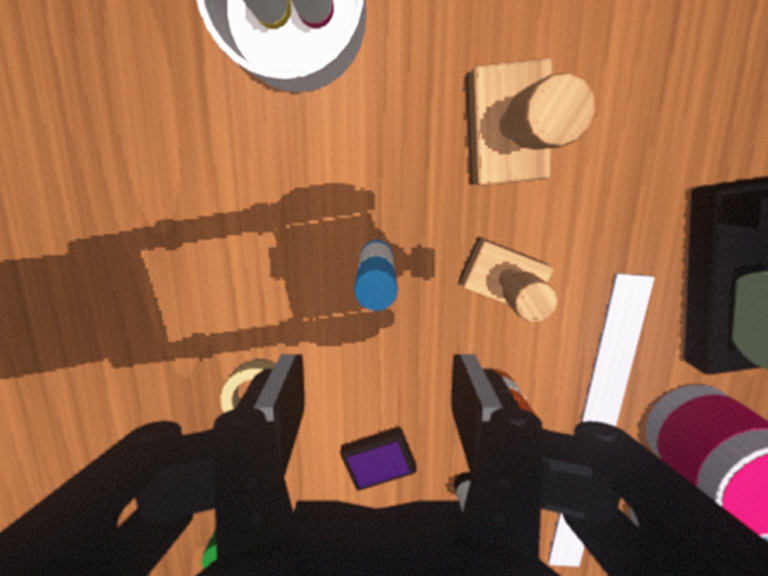

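Cyan (376,290) is centred as predicted. Both feet are seen in the pot at (264,12) and (313,12).

Request:
send_rows([
  [0,0,0,0,0,0.05,60],
  [0,0,0,0,0,0.045,60],
  [0,0,0,0,0,0.035,60],
  [0,0,0,0,0,0.021,60],
  [0,0,0,0,0,0,0],
])

```text
clock: 14.9
eef_pos: [0.5644, 0.1166, 0.0582]
eef_rot: [-0.001, 0.707, 0.707, -0.002]
ft_force: [0.6, -0.3, -0.1]
opening: 0.0343
gripper_force: 0.0
```

Request:
send_rows([
  [0,0,0,0,0,0,0],
  [0,0,0,0,0,0,0],
  [0,0,0,0,0,0,0],
  [0,0,0,0,0,0,0],
])

```text
clock: 15.4
eef_pos: [0.5672, 0.1158, 0.0609]
eef_rot: [0.0, 0.707, 0.707, 0.0]
ft_force: [-0.7, -0.0, -0.6]
opening: 0.0252
gripper_force: 30.7
```

Request:
send_rows([
  [0,0,0,0,0,-0.035,0],
  [0,0,0,0,0,-0.035,0],
  [0,0,0,0,0,-0.035,0],
  [0,0,0,0,0,-0.035,0],
  [0,0,0,0,0,0,0],
])

```text
clock: 16.02
eef_pos: [0.5695, 0.1161, 0.2045]
eef_rot: [0.002, 0.707, 0.707, 0.003]
ft_force: [0.3, 0.3, 0.1]
opening: 0.0251
gripper_force: 30.8
```

Request:
send_rows([
  [0,0,0,0.0293,-0.0118,0,0],
  [0,0,0,0.0293,-0.0118,0,0],
  [0,0,0,0.0293,-0.0118,0,0],
  [0,0,0,0.0293,-0.0118,0,0],
  [0,0,0,0.0293,-0.0118,0,0],
])

```text
clock: 16.65
eef_pos: [0.5065, 0.2627, 0.1985]
eef_rot: [-0.0, 0.707, 0.707, -0.001]
ft_force: [0.3, -0.3, -1.1]
opening: 0.0251
gripper_force: 30.8
```

Request:
send_rows([
  [0,0,0,0,0,0,0],
  [0,0,0,0,0,0,0],
])

```text
clock: 16.9
eef_pos: [0.5074, 0.2617, 0.1992]
eef_rot: [-0.0, 0.707, 0.707, -0.001]
ft_force: [0.2, -0.1, -0.5]
opening: 0.0251
gripper_force: 30.8
```

Run:
```python
from h import *
c=snap('scene','s5',3,(270,90,480,270))
f=lambda P:((proj(c,P)-[270,90])*3).round(0).tolist()
print(f([[.508,.2625,.139],[.508,.2625,.244]]),'mag',f([[.523,.2905,.111]]),'yel',f([[.493,.2905,.111]]))
```

```text
[[318.0, 267.0], [339.0, 145.0]] mag [[349.0, 316.0]] yel [[351.0, 291.0]]
```

View pics/s5.png

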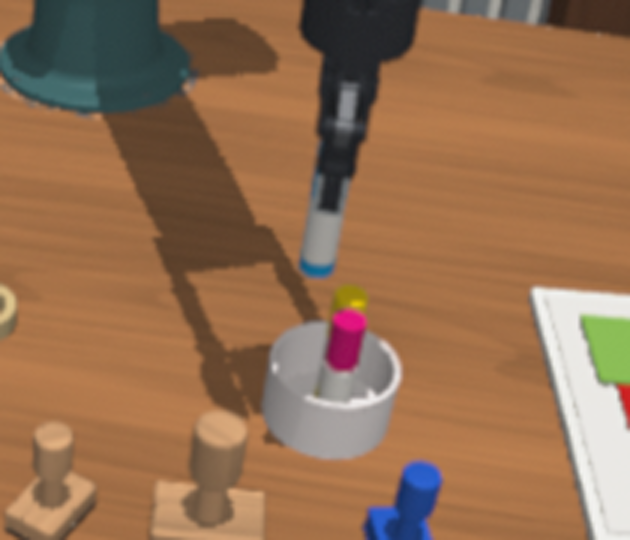

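Magenta (349,320) and yellow (351,297) stand as predicted, and cyan hangs at (317,268), clear of them. Lowering cyan.

Request:
send_rows([
  [0,0,0,0,0,0.04,0],
  [0,0,0,0,0,0.04,0],
  [0,0,0,0,0,0.03,0],
  [0,0,0,0,0,0.018,0],
  [0,0,0,0,0,0,0],
])

```text
clock: 17.58
eef_pos: [0.507, 0.2611, 0.0708]
eef_rot: [-0.001, 0.707, 0.707, -0.002]
ft_force: [0.0, -0.5, -0.2]
opening: 0.0251
gripper_force: 30.8
```

Request:
send_rows([
  [0,0,0,0,0,0,0],
  [0,0,0,0,0,0.001,0],
  [0,0,0,0,0,0,42],
  [0,0,0,0,0,0,42],
  [0,0,0,0,0,0,42],
])

```text
clock: 18.2
eef_pos: [0.5079, 0.2624, 0.0716]
eef_rot: [0.0, 0.707, 0.707, 0.0]
ft_force: [-0.4, 1.2, -0.3]
opening: 0.0359
gripper_force: 0.0
```

Request:
send_rows([
  [0,0,0,0,0,-0.02,42],
  [0,0,0,0,0,-0.04,42],
  [0,0,0,0,0,-0.04,42],
  [0,0,0,0,0,-0.04,42],
  [0,0,0,0,0,0,90],
])

```text
clock: 18.82
eef_pos: [0.5109, 0.2637, 0.2178]
eef_rot: [0.002, 0.707, 0.707, 0.005]
ft_force: [0.4, -0.3, 0.4]
opening: 0.0529
gripper_force: 0.0
```

Run:
```python
from h import *
c=load('w4')
for n,u,v,z in[('knob',537,300,.085),]: print(n,onz(c,u/1.5,v/1.5,z).round(4))
for q in[(483,239),(552,265),(462,277)]: print(onz(c,q[0]/1.5,q[1]/1.5,.022).round(4))
print(manip.state()['eef_pos'])
```

```text
knob [0.6685 0.1042 0.085 ]
[0.6469 0.1327 0.022 ]
[0.701  0.1126 0.022 ]
[0.6326 0.1033 0.022 ]
[0.51087066 0.26368479 0.21781209]
```

Pot kit placed. Now the orange jar.

Request:
send_rows([
  [0,0,0,-0.0444,0.0267,0,90],
  [0,0,0,-0.0444,0.0267,0,90],
  [0,0,0,-0.0444,0.0267,0,90],
  [0,0,0,-0.0444,0.0267,0,90],
  [0,0,0,-0.0444,0.0267,0,90],
])

```text
clock: 19.45
eef_pos: [0.6416, 0.0388, 0.2112]
eef_rot: [-0.0, 0.707, 0.707, -0.0]
ft_force: [0.4, 0.8, -0.1]
opening: 0.0767
gripper_force: 0.0
```

Request:
send_rows([
  [0,0,0,-0.0444,0.0267,0,90],
  [0,0,0,0,0,0,90],
  [0,0,0,0,0,0,90],
])

```text
clock: 19.82
eef_pos: [0.6674, -0.004, 0.2108]
eef_rot: [-0.001, 0.707, 0.707, -0.0]
ft_force: [0.1, -0.4, 0.2]
opening: 0.0769
gripper_force: 0.0
```

Run:
```python
from h import *
w=snap('wrist','w6',1.5)
print(manip.state()['eef_pos'], proj(w,[[.668,-.004,.07],[.668,-.004,.0]])*1.5)
h=cv2.cvtColor(w['frame'],cv2.COLOR_RGB2HSV); m=cv2.inRange(h,(4,180,90),(18,255,255))
n,l,s,ce=cv2.connectedComponentsWithStats(m)
for i in range(1,n):
    if s[i,4]>150: print(s[i],ce[i]*1.5)
snap('scene','s6',3,(270,90,480,270))
snap('top','t6',1.5)
```

```text
[ 0.66728144 -0.0033536   0.2108991 ] [[377.61541441 276.84954518]
 [377.5955615  255.53591353]]
[ 229  160   45   47 1592] [376.83731156 275.08982412]
```

View pics/w6.png

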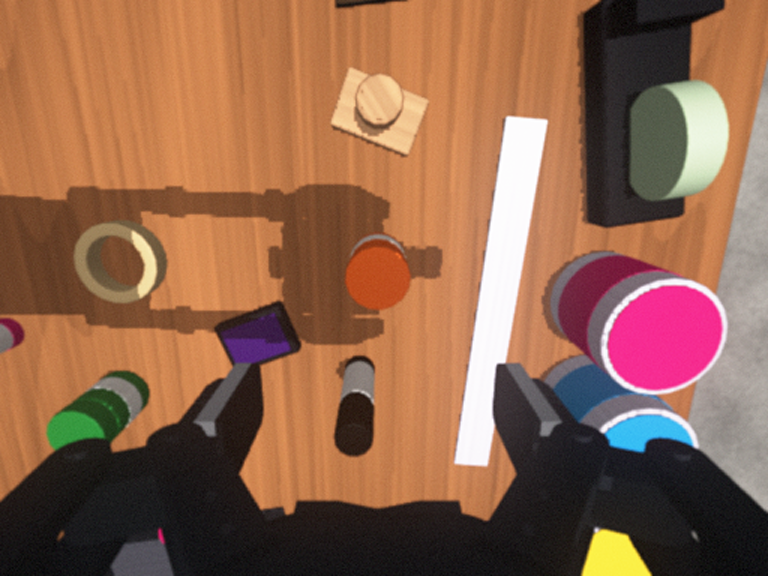

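View pics/s6.png

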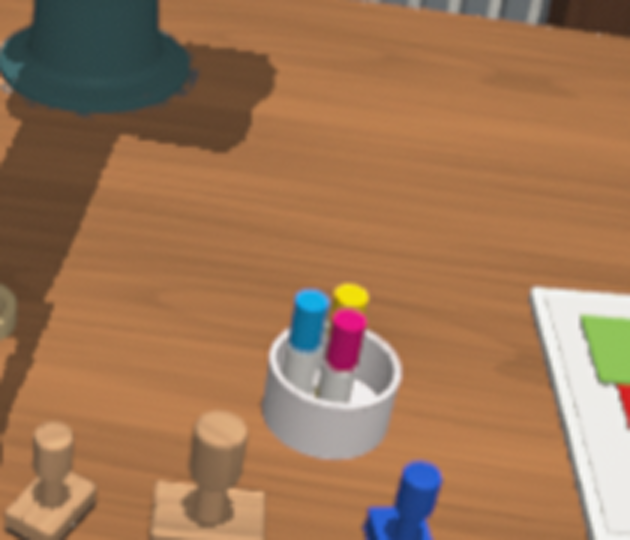

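The wrist view has the orange lid at (377,273), centred between the fingers. The scene crop shows all three markers upright in the pot with caps at (311,300), (350,297) and (348,322). Grasping the jar and refining the tray pose from the top view.

Request:
send_rows([
  [0,0,0,0,0.001,0.05,90],
  [0,0,0,0,0,0.05,90],
  [0,0,0,0,0,0.045,90],
  [0,0,0,0,0,0.04,90],
  [0,0,0,0,0,0,0],
], squeeze=40)

```text
clock: 20.6
eef_pos: [0.6647, -0.0027, 0.0222]
eef_rot: [-0.003, 0.706, 0.708, -0.003]
ft_force: [-0.4, 0.4, 0.9]
opening: 0.0605
gripper_force: 0.0
```

Request:
send_rows([
  [0,0,0,0,0,0,0],
  [0,0,0,0,0,0,0],
  [0,0,0,0,0,0,0],
  [0,0,0,0,0,0,0],
  [0,0,0,0,0,0,0],
])

```text
clock: 21.22
eef_pos: [0.6699, -0.0041, 0.0276]
eef_rot: [0.001, 0.707, 0.707, 0.001]
ft_force: [-0.7, -0.1, 4.7]
opening: 0.0431
gripper_force: 41.7
```

Request:
send_rows([
  [0,0,0,0,0,-0.03,0],
  [0,0,0,0,0,-0.04,0],
  [0,0,0,0,0,-0.045,0],
  [0,0,0,0,0,-0.045,0],
  [0,0,0,0,0,0,0],
])

```text
clock: 21.85
eef_pos: [0.6724, -0.0043, 0.1918]
eef_rot: [0.004, 0.707, 0.707, 0.003]
ft_force: [-0.5, 0.1, -1.0]
opening: 0.0435
gripper_force: 41.5
```

Run:
```python
from h import *
c=load('top0')
g=cv2.cvtColor(c['frame'],cv2.COLOR_RGB2HSV); m=cv2.inRange(g,(0,0,0),(179,110,95)); m[:,:355]=0;m[:,420:]=0;m[:150]=0;m[240:]=0
m=cv2.morphologyEx(m,cv2.MORPH_CLOSE,np.ones((5,5)))
k=max(cv2.findContours(m,0,2)[0],key=cv2.contourArea); r=cv2.minAreaRect(k); b=cv2.boxPoints(r)
W=np.array([onz(c,*q,.02) for q in b]); print(W.round(4),W.mean(0).round(4),np.linalg.norm(np.diff(W,axis=0),axis=1))
print(manip.state()['eef_pos'],manip.state()['opening'])
```

```text
[[ 0.5736 -0.2447  0.02  ]
 [ 0.5931 -0.3421  0.02  ]
 [ 0.4059 -0.3749  0.02  ]
 [ 0.3884 -0.2783  0.02  ]] [ 0.4903 -0.31    0.02  ] [0.09930991 0.1900741  0.0981823 ]
[ 0.67243435 -0.00434412  0.19183166] 0.04353059657579361
```

Request:
send_rows([
  [0,0,0,-0.0427,-0.0189,0,0],
  [0,0,0,-0.0427,-0.0189,0,0],
  [0,0,0,-0.0427,-0.0189,0,0],
  [0,0,0,-0.0427,-0.0189,0,0],
  [0,0,0,-0.0427,-0.0189,0,0],
])

```text
clock: 22.48
eef_pos: [0.5727, -0.2185, 0.1839]
eef_rot: [-0.001, 0.707, 0.707, -0.001]
ft_force: [0.3, -0.3, -1.6]
opening: 0.0433
gripper_force: 41.5
```

Request:
send_rows([
  [0,0,0,-0.0427,-0.0189,0,0],
  [0,0,0,-0.0427,-0.0189,0,0],
  [0,0,0,0,0,0,0],
  [0,0,0,0,0,0,0],
])

```text
clock: 22.98
eef_pos: [0.536, -0.3025, 0.1845]
eef_rot: [-0.001, 0.707, 0.707, -0.0]
ft_force: [0.6, -0.5, -1.6]
opening: 0.0433
gripper_force: 41.5
```

Run:
```python
from h import *
c=snap('scene','s7',3,(90,100,290,260))
f=lambda P:((proj(c,P)-[90,100])*3).round(0).tolist()
print(manip.state()['eef_pos'],f([[.5365,-.303,.16],[.5365,-.303,.004],[.444,-.319,.004]]))
```

```text
[ 0.53642275 -0.30203904  0.1848636 ] [[133.0, 132.0], [166.0, 284.0], [195.0, 219.0]]
```

View pics/s7.png

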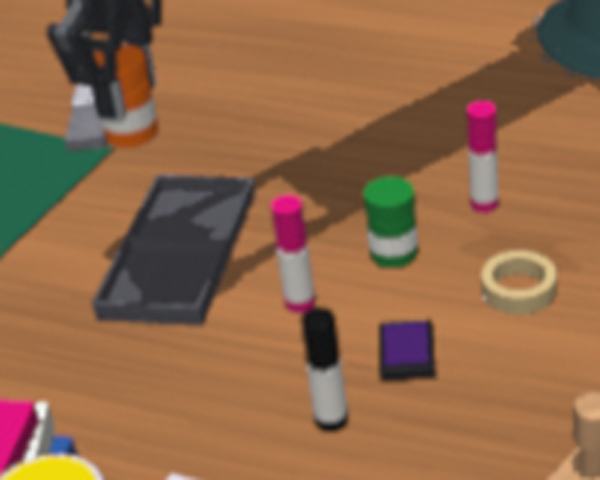

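The predicted compartment centres (166,284) and (195,219) fall inside the tray's two compartments, and the jar is held upright at (130,95). Lowering it.

Request:
send_rows([
  [0,0,0,0,0,0.045,0],
  [0,0,0,0,0,0.045,0],
  [0,0,0,0,0,0.04,0],
  [0,0,0,0,0,0.021,0],
  [0,0,0,0,0,0,0],
])

```text
clock: 23.65
eef_pos: [0.5367, -0.3017, 0.034]
eef_rot: [-0.001, 0.707, 0.708, -0.0]
ft_force: [-0.0, 0.0, -1.2]
opening: 0.0433
gripper_force: 41.5
```

Request:
send_rows([
  [0,0,0,0,0,0.001,0],
  [0,0,0,0,0,0.001,0],
  [0,0,0,0,0,0,0],
])

```text
clock: 24.02
eef_pos: [0.5373, -0.3033, 0.0341]
eef_rot: [0.001, 0.707, 0.707, 0.0]
ft_force: [-0.9, -0.1, -2.5]
opening: 0.0429
gripper_force: 41.5
```

Request:
send_rows([
  [0,0,0,0,0,0.002,0],
  [0,0,0,0,0,0,0],
  [0,0,0,0,0,0,70],
  [0,0,0,0,0,0,70],
  [0,0,0,0,0,0,70],
])

```text
clock: 24.65
eef_pos: [0.5371, -0.3032, 0.0315]
eef_rot: [0.0, 0.707, 0.707, 0.0]
ft_force: [0.1, -0.6, -0.1]
opening: 0.0599
gripper_force: 0.0
```

Request:
send_rows([
  [0,0,0,0,0,-0.03,70],
  [0,0,0,0,0,-0.045,70],
  [0,0,0,0,0,-0.05,70],
  [0,0,0,0,0,-0.05,70],
  [0,0,0,0.0451,0.0146,0,60],
])

```text
clock: 25.28
eef_pos: [0.5545, -0.2616, 0.2131]
eef_rot: [0.006, 0.708, 0.706, 0.001]
ft_force: [0.0, 0.5, -0.3]
opening: 0.0513
gripper_force: 0.0
```

Request:
send_rows([
  [0,0,0,0.0451,0.0146,0,60],
  [0,0,0,0.0451,0.0146,0,60],
  [0,0,0,0.0451,0.0146,0,60],
  [0,0,0,0.0451,0.0146,0,60],
  [0,0,0,0.0451,0.0146,0,60],
])

```text
clock: 25.9
eef_pos: [0.6247, -0.0309, 0.2065]
eef_rot: [0.0, 0.707, 0.707, 0.0]
ft_force: [0.3, 0.0, 0.3]
opening: 0.0508
gripper_force: 0.0
```

Request:
send_rows([
  [0,0,0,0.0451,0.0146,0,60],
  [0,0,0,0.0451,0.0146,0,60],
  [0,0,0,0.0451,0.0146,0,60],
  [0,0,0,0,0,0,60],
  [0,0,0,0,0,0,60],
])

```text
clock: 26.52
eef_pos: [0.6679, 0.1027, 0.206]
eef_rot: [0.0, 0.707, 0.707, -0.0]
ft_force: [-0.2, -0.3, -0.8]
opening: 0.0515
gripper_force: 0.0
```

Run:
```python
from h import *
w=snap('wrist','w8',1.5)
print(manip.state()['eef_pos'], proj(w,[[.668,.103,.085]])*1.5)
```

```text
[0.66778623 0.1020364  0.20610682] [[376.77370971 283.98634929]]
```

View pics/w8.png

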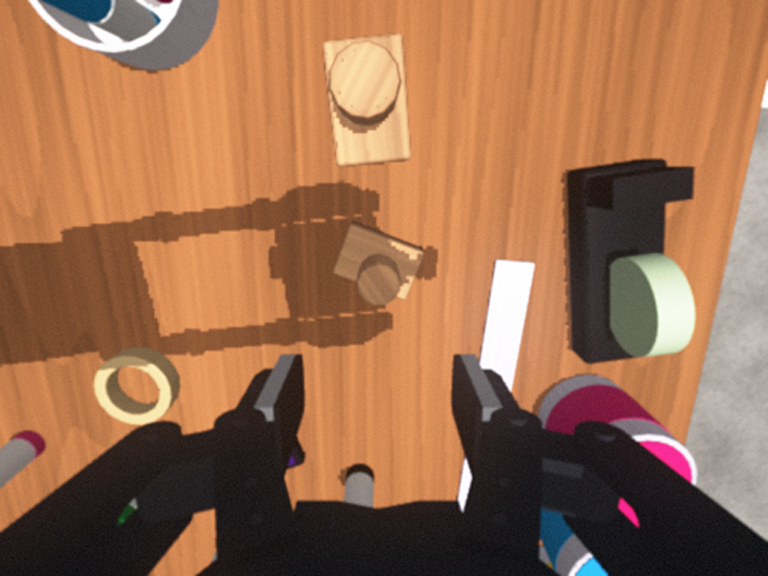

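The knob is at (379,281), centred where predicted (377,284). Grasping and lifting.

Request:
send_rows([
  [0,0,0,0,0.001,0.05,60],
  [0,0,0,0,0,0.045,60],
  [0,0,0,0,0,0.04,60],
  [0,0,0,0,0,0.023,60],
  [0,0,0,0,0,0,0],
])

```text
clock: 27.2
eef_pos: [0.6666, 0.101, 0.0456]
eef_rot: [-0.002, 0.708, 0.707, -0.002]
ft_force: [-0.1, 0.3, 0.3]
opening: 0.0344
gripper_force: 0.0
```

Request:
send_rows([
  [0,0,0,0,0,0,0],
  [0,0,0,0,0,0,0],
  [0,0,0,0,0,0,0],
  [0,0,0,0,0,0,0],
])

```text
clock: 27.7
eef_pos: [0.6695, 0.103, 0.049]
eef_rot: [0.0, 0.707, 0.707, 0.0]
ft_force: [-0.3, 0.7, -0.5]
opening: 0.0271
gripper_force: 39.3
```

Request:
send_rows([
  [0,0,0,0,0,-0.03,0],
  [0,0,0,0,0,-0.035,0],
  [0,0,0,0,0,-0.035,0],
  [0,0,0,0,0,-0.04,0],
  [0,0,0,0,0,0,0],
])

```text
clock: 28.32
eef_pos: [0.6723, 0.1034, 0.1938]
eef_rot: [0.003, 0.707, 0.707, 0.004]
ft_force: [1.1, -0.1, -0.4]
opening: 0.0268
gripper_force: 39.5
```

Request:
send_rows([
  [0,0,0,0,0,0,0],
  [0,0,0,0,0,0,0],
])

```text
clock: 28.58
eef_pos: [0.6677, 0.1028, 0.1859]
eef_rot: [-0.001, 0.707, 0.707, -0.001]
ft_force: [-0.4, -0.1, -0.9]
opening: 0.0269
gripper_force: 39.5
```

Request:
send_rows([
  [0,0,0,-0.0422,-0.0225,0,0],
  [0,0,0,-0.0422,-0.0225,0,0],
  [0,0,0,-0.0422,-0.0225,0,0],
  [0,0,0,-0.0422,-0.0225,0,0],
  [0,0,0,-0.0422,-0.0225,0,0],
])

```text
clock: 29.2
eef_pos: [0.5549, -0.1091, 0.1865]
eef_rot: [-0.001, 0.707, 0.707, -0.001]
ft_force: [0.3, -0.4, -2.2]
opening: 0.027
gripper_force: 39.7
```

Request:
send_rows([
  [0,0,0,-0.0422,-0.0225,0,0],
  [0,0,0,-0.0422,-0.0225,0,0],
  [0,0,0,-0.0422,-0.0225,0,0],
  [0,0,0,-0.0422,-0.0225,0,0],
  [0,0,0,-0.0422,-0.0225,0,0],
])

```text
clock: 29.82
eef_pos: [0.4426, -0.3198, 0.1866]
eef_rot: [-0.001, 0.707, 0.707, -0.0]
ft_force: [0.8, -0.2, -0.5]
opening: 0.027
gripper_force: 39.7
```

Request:
send_rows([
  [0,0,-9,0,0,0,0],
  [0,0,-9,0,0,0,0],
  [0,0,-10,0,0,0,0],
  [0,0,0,0,0,0,0],
  [0,0,0,0,0,0,0],
])

```text
clock: 30.45
eef_pos: [0.4438, -0.3188, 0.1874]
eef_rot: [-0.001, 0.516, 0.857, 0.0]
ft_force: [0.5, 0.1, -1.4]
opening: 0.0273
gripper_force: 39.8
```

Run:
```python
from h import *
c=snap('scene','s9',3,(90,60,290,260))
f=lambda P:((proj(c,P)-[90,60])*3).round(0).tolist()
print(manip.state()['eef_pos'],f([[.444,-.319,.14],[.5365,-.303,.074],[.444,-.319,.004]]))
```

```text
[ 0.44395442 -0.31885146  0.18760731] [[171.0, 212.0], [152.0, 338.0], [195.0, 339.0]]
```

View pics/s9.png

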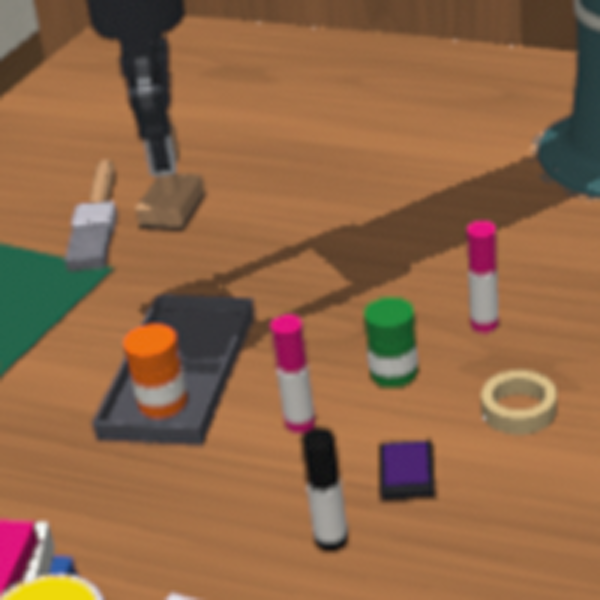

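The stamp is held level over the empty compartment, aligned with the tray (base at (170,202)). The jar stands in the other at (155,370). Lowering.

Request:
send_rows([
  [0,0,0,0,0,0.04,0],
  [0,0,0,0,0,0.04,0],
  [0,0,0,0,0,0.035,0],
  [0,0,0,0,0,0.017,0],
  [0,0,0,0,0,0,0],
])

```text
clock: 31.12
eef_pos: [0.4435, -0.3185, 0.0552]
eef_rot: [-0.001, 0.515, 0.857, 0.0]
ft_force: [0.1, 0.5, -1.4]
opening: 0.027
gripper_force: 39.8
```

Request:
send_rows([
  [0,0,0,0,0,0.001,0],
  [0,0,0,0,0,0.001,0],
  [0,0,0,0,0,0,0],
])

```text
clock: 31.5
eef_pos: [0.4449, -0.3196, 0.0554]
eef_rot: [0.001, 0.515, 0.857, -0.0]
ft_force: [0.4, 0.0, -0.8]
opening: 0.0268
gripper_force: 39.8
```

Request:
send_rows([
  [0,0,0,0,0,0.001,0],
  [0,0,0,0,0,0,0],
  [0,0,0,0,0,0,50],
  [0,0,0,0,0,0,50],
  [0,0,0,0,0,0,50],
])

```text
clock: 32.12
eef_pos: [0.4443, -0.3192, 0.0534]
eef_rot: [0.0, 0.515, 0.857, -0.0]
ft_force: [-0.3, -0.1, -0.3]
opening: 0.0424
gripper_force: 0.0
```

Request:
send_rows([
  [0,0,0,0,0,-0.02,50],
  [0,0,0,0,0,-0.04,50],
  [0,0,0,0,0,-0.05,50],
  [0,0,0,0,0,-0.05,50],
  [0,0,0,-0.03,0,0,50],
])

```text
clock: 32.75
eef_pos: [0.4609, -0.347, 0.2197]
eef_rot: [0.005, 0.514, 0.858, -0.001]
ft_force: [0.8, -0.8, -0.3]
opening: 0.0425
gripper_force: 0.0
```

Request:
send_rows([
  [0,0,0,-0.05,0,0,50],
  [0,0,0,-0.05,0,0,50],
  [0,0,0,-0.05,0,0,50],
  [0,0,0,0,0,0,50],
  [0,0,0,0,0,0,50],
])

```text
clock: 33.38
eef_pos: [0.5283, -0.4775, 0.2125]
eef_rot: [-0.001, 0.515, 0.857, 0.0]
ft_force: [-0.3, -0.4, 0.1]
opening: 0.0427
gripper_force: 0.0
```

Run:
```python
from h import *
snap('scene','s10',1.5)
```

```text
(no output)
```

View pics/s10.png

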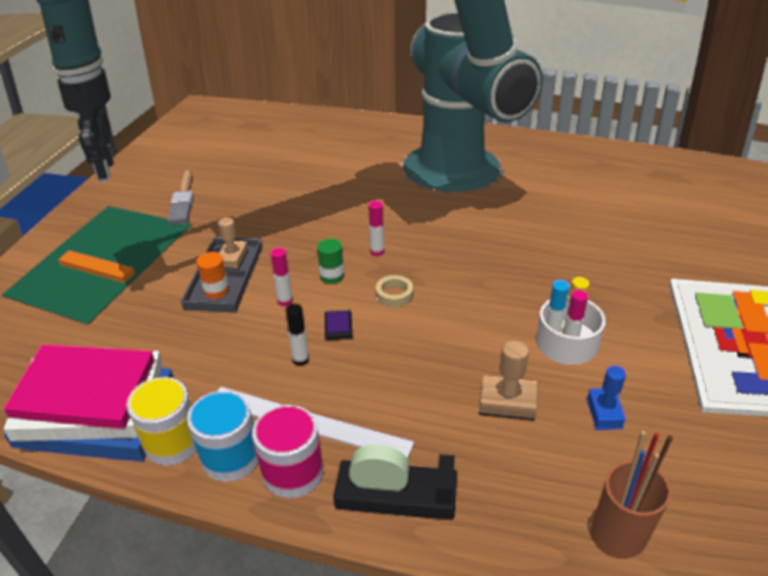

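The final view shows the three markers upright in the pot around (570,300), the jar at (212,277) and the stamp at (229,245) in separate compartments. The other things stand where they were and the arm is clear.

```bash
python3 -c "
from workcell import manip
print(manip.sign_off())"
```

```text
the job is handed in; nothing more can be done
None
```

The job is handed in at about 33 s on the robot's clock: the three markers stand caps up in the pot, the orange jar and small wooden stamp stand one per tray compartment, and the black marker, green jar, pot and tray are as they were.

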